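# Fit and hold the key knob of an ultraviolet inspection lamp

## Task

Light the ultraviolet lamp so the jug's glaze can be checked for repairs: on the grey control unit press and release the green power key, then the violet long-wave key, one at a time and each all the way down, and leave the yellow short-wave key alone. Then pick up the loose black bar knob, turn it so that its white line (the flat of its bore) points the way the flat of the brass D-shaft faces, and push it fully onto the shaft. The lamp shines only while the knob is pressed in, so press knob and shaft down to the stop and finish like that, still gripping the knob and pressing; do not disturb the salt cellar, the jug or the pill box.

Things in the scene. Friction and masses are not known exactly. Their poses are not given: they have to be found in the camera images.
- unit: Fixed light grey steel control unit, 140 (x) x 240 (y) x 66 mm; origin at the centre of its underside on the table, z up. Its flat top panel carries, in its own frame, the D-shaft at (0, +70) mm and three keys in a row at x = -10 mm: green y = -5, violet y = -45, yellow y = -85 mm. Its place and yaw vary.
- power_top (a point): Centre of the top of the green power key, 20 mm square, standing 13 mm above the panel; neighbouring keys are 40 mm apart. Pressed straight down.
- longwave_top (a point): Centre of the top of the violet long-wave key, same size.
- shortwave_top (a point): Centre of the top of the yellow short-wave key, same size: not to be pressed.
- power (a joint): Travel of the green key in m: 0 up, 0.005 at the bottom; springs back by itself; 1.5 N starts it, 5 N takes it to the bottom.
- longwave (a joint): Travel of the violet key, same values and spring.
- shortwave (a joint): Travel of the yellow key, same values and spring.
- spindle_tip (a point): Centre (on the axis of the round part) of the top end of the upright brass D-shaft, 26 mm above the panel, 14 mm across, 8 mm over the flat. Its x axis points out of the flat, which lies 1 mm from the axis; z up along the shaft. The end has a chamfer of 1 mm on the round side only. The shaft's angle varies; it turns only against 0.4 N m of friction.
- spindle (a joint): How far the D-shaft is pressed down in m: 0 up, 0.005 at its stop. Spring: 3 N starts it, 9 N takes it to the stop; it springs back when let go.
- knob_center (a point): Centre, half-way up, of the loose black bar knob: 46 mm long (x), 26 mm wide (y), 44 mm tall, about 45 g, upright on the table, bore underneath. Rounded vertical corners; x points along the bar to the end with the white line, z up. Gripped across its 26 mm width. Fully on the shaft this point lies 4 mm above spindle_tip, both x axes the same way; merely set on the shaft's end, 22 mm above it.
- knob_bore (a point): Centre of the mouth of the D-shaped bore in the knob's underside (22 mm below knob_center): blind, 18 mm deep, open downward. Its flat is on the knob's +x (white line) side, 1.8 mm from the axis; its round part has a radius of 7.8 mm (0.8 mm of play all round). With the knob on and the shaft at its stop, it is 3 mm above the panel.
- knob_nose (a point): Middle of the knob's end face with the white line, 23 mm from knob_center along the knob's +x.
- salt_center (a point): Centre of the cobalt blue salt cellar, a small footed bowl 64 mm across, 38 mm tall; loose, not to be disturbed.
- jug_center (a point): Centre of the pink cream jug, 80 mm across with a handle on its +y side reaching 64 mm from the axis, 88 mm tall; loose, not to be disturbed.
- pill_center (a point): Centre of the round turquoise pill box, 47 mm across, 27 mm tall; loose, not to be disturbed.
Things that resemble listed ones, but are neither listed nor needed, are in the scene too. Of the things shaped like the part that bears knob_center, the black one is meant.

How it is judged:
By the outcome, as a careful person would: the job done as asked, in the order asked, and still so for the second after the job is handed in, while the arm keeps its last pose, push and grip.
It also fails if it takes over 54 s, if anything falls off the work surface, if the arm or the gripper's body presses on something with over 40 N, if the wrist force passes 120 N, or if a joint passes its speed limit or range.

## Robot

A 6-joint arm with a two-finger parallel gripper is mounted at the origin on the work surface. World frame = base frame: x ahead of the robot, y to its left, z up, the work surface at z = 0. Lengths are in m, angles in rad, forces in N, time in s.
With the tool pointing down it reaches from about 0.375 to 0.975 m from the base axis. Payload 3.8 kg.
Tool frame: the origin (TCP) lies midway between the tips of the shut fingers; the grasp point (between the pads) lies 19 mm behind it; z points along the fingers, y is the direction in which the jaws open and shut (so a half turn about z gives the same grasp; the last joint's range is limited). The gripper opens to 85 mm and grips with 20 to 120 N. Pads are 22 mm wide; open, the fingers measure 114 mm over their backs; the gripper's body (76 mm by 85 mm) begins 54 mm behind the grasp point. The pads swing forward as they close: fully open they stand 13 mm farther back than shut.
Start: joints at [1.262, 0.264, 1.604, -0, 1.274, -0.037], TCP at [0.181, 0.65, 0.202] pointing down, gripper open.
Joint ranges: [-2.63, 2.63], [-0.94, 2.18], [0.31, 2.57], [-1.31, 4.45], [0, 2.66], [-2.55, 2.55]. Speed limits (rad/s): [2.57, 2.57, 3.14, 3.14, 3.14, 3.14].

## Interface

Orientations are given as a rotation vector (axis times angle).
In Python, from workcell import bot gives the robot as it stands.
- The arm moves only by the tool arm_command, never from a script. Its argument "targets" is text: rows parted by semicolons, each of 7 numbers parted by spaces: the shift along the tool's x, y, z in mm, then the turn, a rotation vector about the tool's x, y, z in degrees, then the opening, from 0 (shut) to 1 (fully open). A call has 1 to 10 rows; each row is the pose to reach, as a shift and turn from the pose commanded when the call began, along the tool's axes at that moment; what a row does not reach only later rows make up. A row lasts 1/12 s, in which the tool goes at most 41.7 mm and 7.16 degrees, less where a joint would pass 70% of its speed; a pose out of reach is approached as far as the arm can. A call with a gripper value outside its range is refused whole. The fingers move at their own pace and stop on an object; "newtons" is the grip in N (left out, the last holds). Time passes only in rows, so rows that repeat a pose let the fingers close. It gives the time, the measured TCP pose, the force and the opening at its end, in the units of the state.
- bot.read_state(): the state, without advancing time (a new reading comes with each control period).
- bot.read_camera(name): name is "scene" or "top" or "wrist"; returns (picture, depth): 480x640x3 uint8, blue, green, red; 480x640 float32, m along the optical axis (not along the pixel's ray), 0 where there is no reading.
- bot.camera_params(name): a dict with "fov_y" (degrees; the focal length in pixels is half the picture's height over the tangent of half this angle, whatever the lens; pixels are square), "cx", "cy" (the principal point, pixels), "xyz" and "rotation" of the camera in the world; the wrist camera has in their place "T_tool_cam" (4x4, takes a point from camera to tool coordinates, whose origin is the TCP and whose axes are the flange's). Camera axes: x right, y up, looking along -z (the intrinsics and any distortion apply to the point x, -y, -z); pixel columns grow to the right and rows downward; lengths in m; the calibration is good to about 2 mm. A picture is of the moment at which its call begins: read the wrist's pose just before it. camera_params takes no time and is no camera call.
- bot.finish_job(): hands the job in, once; it reports no verdict.
The state is a dict: "time": time; "q": joint angles; "joint_vel": joint speeds; "joint_torque": joint torques, N m; "tool_pos": TCP position; "tcp_rot": TCP orientation; "wrist_force": force on the tool from outside, world axes, zero at the start; "torque": the same for the moment, N m; "width": opening from 0.0 (shut) to 1.0 (fully open).
Only numpy, scipy, OpenCV 4.12 (cv2) and the standard library are available. Lean on these libraries where they do the work, as an engineer would, in place of code of your own. Each camera call takes 0.05 s, during which the arm holds its last target.

## Working session

There is one attempt and no reset: what is moved stays moved. The work goes in short steps, Python scripts to look and compute and a tool call to move; the robot and the scene stay as the last step left them, time stands still between calls to the robot, and variables do not carry over. Pictures are saved under pics/ and viewed, and the job is handed in when it is done.

Besides the shell and the picture viewer there is one more tool, called after "Call:" as name(argument=value, ...) on one line, values as JSON. arm_command: Moves the arm, as the interface text tells. Its arguments: {"type":"object","properties":{"targets":{"type":"string"},"newtons":{"type":"number"}},"required":["targets"]}

```bash
ls; mkdir -p pics
python3 - <<'E'
from workcell import bot
import cv2,numpy as np
np.set_printoptions(precision=4,suppress=True)
print(bot.read_state())
for n in ["scene","top","wrist"]:
    print(n,bot.camera_params(n))
    p,d=bot.read_camera(n); cv2.imwrite(f"pics/{n}0.png",p); np.save(f"pics/{n}0.npy",d); print((d>0).mean())
E
```

```text
pics
{'time': 0.0, 'q': array([ 1.2621,  0.2648,  1.6054, -0.    ,  1.2737, -0.0369]), 'joint_vel': array([-0.0007, -0.0003, -0.0019, -0.0004,  0.001 ,  0.0009]), 'joint_torque': array([ -0.0023, -51.5111, -36.731 ,  -0.0004,   0.0131,   0.    ]), 'tool_pos': array([0.181 , 0.6494, 0.2009]), 'tcp_rot': array([-0.4256, -3.1123,  0.0036]), 'wrist_force': array([-0.1629, -0.7103, -0.1741]), 'torque': array([-0.0098, -0.0356,  0.0233]), 'width': 0.9959375018369592}
scene {'fov_y': 51.63552774219881, 'cx': 321.0521429950614, 'cy': 227.41210783207697, 'xyz': array([1.2095, 0.0719, 0.7142]), 'rotation': array([0.6093, 0.7128, 1.5705])}
0.9958561197916667
top {'fov_y': 52.455837862159115, 'cx': 307.03232527507237, 'cy': 236.79574861191333, 'xyz': array([ 0.3897, -0.0145,  1.0861]), 'rotation': array([ 0.1295, -0.1231, -1.5705])}
0.9960807291666667
wrist {'fov_y': 60.131901946000674, 'cx': 315.51871066988366, 'cy': 227.83196945757263, 'T_tool_cam': array([[ 0.0006,  0.9538,  0.3005,  0.0761],
       [ 1.    , -0.0007,  0.0002,  0.0001],
       [ 0.0004,  0.3005, -0.9538, -0.1724],
       [ 0.    ,  0.    ,  0.    ,  1.    ]])}
0.9960221354166666
```

View pics/top0.png

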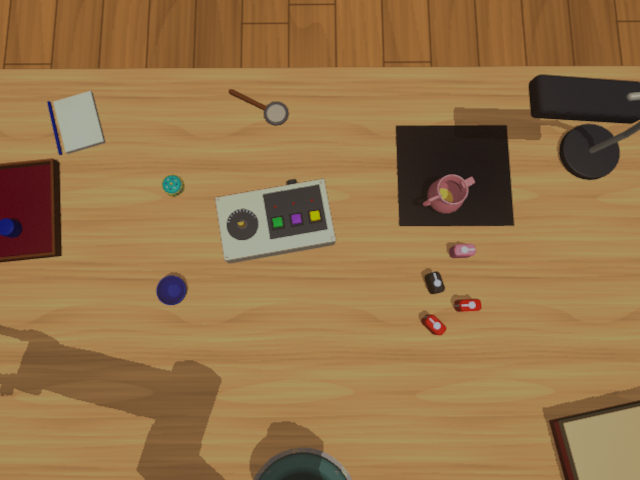

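View pics/scene0.png

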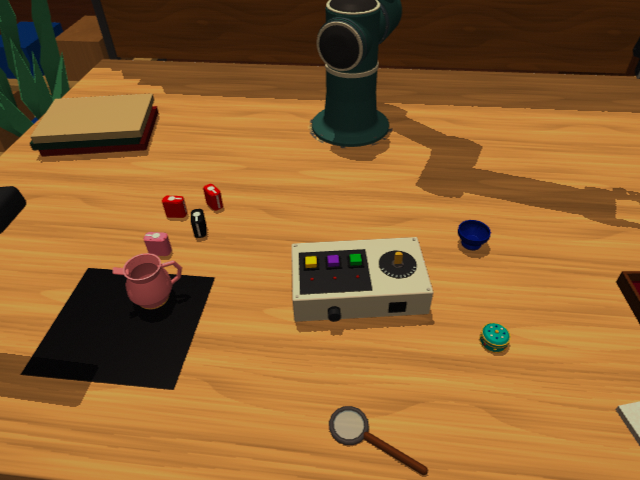

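View pics/wrist0.png

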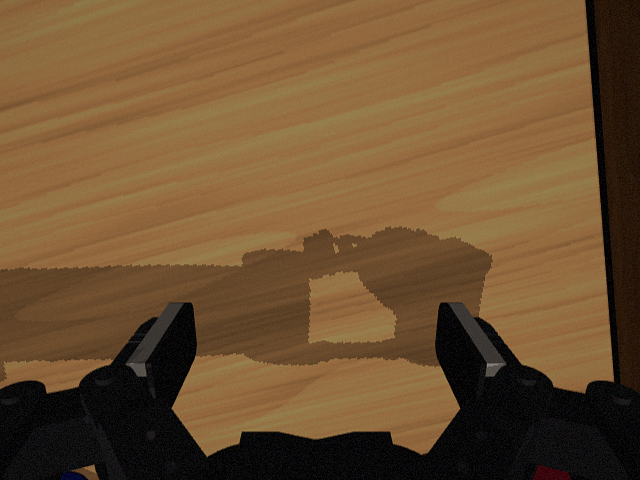

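The top view shows the black knob at about (434,282), the keys at (278,222), (297,219) and (315,215), and the shaft at (241,223). The scene view confirms this layout. Next I'll measure these points.

```bash
cat > h.py <<'E'
import cv2,numpy as np
from scipy.spatial.transform import Rotation as R
np.set_printoptions(precision=4,suppress=True)
def cam(bot,n,state=None):
    p=bot.camera_params(n); f=240/np.tan(np.radians(p['fov_y']/2))
    if n=='wrist':
        T=np.eye(4);T[:3,:3]=R.from_rotvec(state['tcp_rot']).as_matrix();T[:3,3]=state['tool_pos'];T=T@np.array(p['T_tool_cam'])
        return f,p['cx'],p['cy'],T[:3,3],T[:3,:3]
    return f,p['cx'],p['cy'],np.array(p['xyz']),R.from_rotvec(p['rotation']).as_matrix()
def ray(c,u,v):
    f,cx,cy,o,M=c
    return o,M@np.array([(u-cx)/f,-(v-cy)/f,-1.])
def plane(c,u,v,z):
    o,d=ray(c,u,v); return o+d*(z-o[2])/d[2]
def dep(c,u,v,D):
    o,d=ray(c,u,v); return o+d*float(D)
def tri(c1,a,c2,b):
    o1,d1=ray(c1,*a);o2,d2=ray(c2,*b);d1=d1/np.linalg.norm(d1);d2=d2/np.linalg.norm(d2)
    s=np.linalg.lstsq(np.stack([d1,-d2],1),o2-o1,rcond=None)[0]
    p,q=o1+s[0]*d1,o2+s[1]*d2
    return (p+q)/2,np.linalg.norm(p-q)
def proj(c,P):
    f,cx,cy,o,M=c; q=M.T@(np.array(P)-o); return np.array([cx+f*q[0]/-q[2],cy-f*q[1]/-q[2]])
def blobs(m,amin=15):
    n,l,s,ce=cv2.connectedComponentsWithStats(m.astype(np.uint8))
    return [(s[i,4],ce[i],s[i,:4]) for i in range(1,n) if s[i,4]>=amin]
E
python3 - <<'E'
from workcell import bot
from h import *
rng={'green':((45,75),),'violet':((135,160),),'yellow':((26,33),),'turq':((80,95),),'blue':((112,125),),'pink':((165,179),)}
for n in ['top','scene']:
    im=cv2.imread(f'pics/{n}0.png');D=np.load(f'pics/{n}0.npy');c=cam(bot,n)
    h=cv2.cvtColor(im,cv2.COLOR_BGR2HSV)
    for k,((a,b),) in rng.items():
        m=(h[...,0]>=a)&(h[...,0]<=b)&(h[...,1]>110)&(h[...,2]>70)
        for A,ce,bb in blobs(m,25):
            u,v=ce; d=D[int(round(v)),int(round(u))]
            print(n,k,A,ce,bb,'depth',dep(c,u,v,d), 'pl79',plane(c,u,v,.079))
    m=(im.max(2)<45)
    for A,ce,bb in blobs(m,60):
        if A<900: print(n,'black',A,ce,bb,dep(c,*ce,D[int(ce[1]),int(ce[0])]))
for n,(x0,y0,x1,y1) in {'top':(200,170,350,270),'top ':(410,235,490,340),'scene':(280,230,440,330),'scene ':(140,170,240,260)}.items():
    im=cv2.imread(f'pics/{n.strip()}0.png')[y0:y1,x0:x1]
    s=min(800/(x1-x0),600/(y1-y0)); cv2.imwrite(f"pics/crop_{n.replace(' ','k')}.png",cv2.resize(im,None,fx=s,fy=s,interpolation=cv2.INTER_CUBIC)[:600,:800]); print(n,s)
E
```

```text
top green 101 [277.1782 221.8218] [272 217  11  11] depth [0.5848 0.052  0.0807] pl79 [0.5851 0.0521 0.079 ]
top violet 98 [295.9184 218.5612] [291 214  11  11] depth [0.5925 0.0127 0.0763] pl79 [0.592  0.0127 0.079 ]
top yellow 44 [443.5227 192.8864] [440 189   8   9] depth [ 0.6653 -0.3219  0.0045] pl79 [ 0.6463 -0.3007  0.079 ]
top yellow 91 [314.5275 215.1538] [310 210  10  11] depth [ 0.5988 -0.0266  0.0806] pl79 [ 0.5992 -0.0266  0.079 ]
top turq 221 [171.5792 184.095 ] [163 176  18  17] depth [0.683  0.2939 0.0247] pl79 [0.668  0.2781 0.079 ]
top blue 128 [ 54.3516 127.9141] [ 48 102  14  53] depth [0.8228 0.5766 0.0107] pl79 [0.7953 0.539  0.079 ]
top blue 196 [  5.9439 226.5102] [  0 219  14  17] depth [0.5839 0.6463 0.0434] pl79 [0.5773 0.6238 0.079 ]
top blue 511 [172.3679 288.5323] [159 276  27  29] depth [0.4495 0.2851 0.0154] pl79 [0.446  0.2673 0.079 ]
top pink 3954 [ 26.0873 208.3252] [  0 165  51  92] depth [0.6314 0.6246 0.012 ] pl79 [0.6163 0.5847 0.079 ]
top pink 71 [456.8028 253.6479] [450 246  21  12] depth [ 0.5204 -0.3321  0.046 ] pl79 [ 0.5163 -0.3221  0.079 
[... 1884 characters left out ...]
49]
scene black 260 [198.4615 223.6115] [191 209  15  29] [ 0.4793 -0.2806  0.0376]
scene black 89 [475.0899 224.4045] [460 221  29  13] [0.4159 0.2867 0.0279]
scene black 153 [471.0196 242.0588] [458 232  31  18] [0.4732 0.272  0.0308]
scene black 556 [396.9874 263.9604] [380 251  36  27] [0.5841 0.1241 0.0684]
scene black 423 [629.2931 295.1844] [617 273  23  50] [0.5683 0.5441 0.0144]
scene black 86 [634.593  277.5814] [628 274  12   9] [0.5288 0.564  0.0203]
scene black 175 [396.9943 306.6114] [388 302  19  11] [0.6575 0.1269 0.0393]
scene black 165 [333.8    313.3091] [328 306  13  15] [0.6878 0.0207 0.0455]
top 5.333333333333333
top  5.714285714285714
scene 5.0
scene  6.666666666666667
```

View crops.

View pics/crop_top.png

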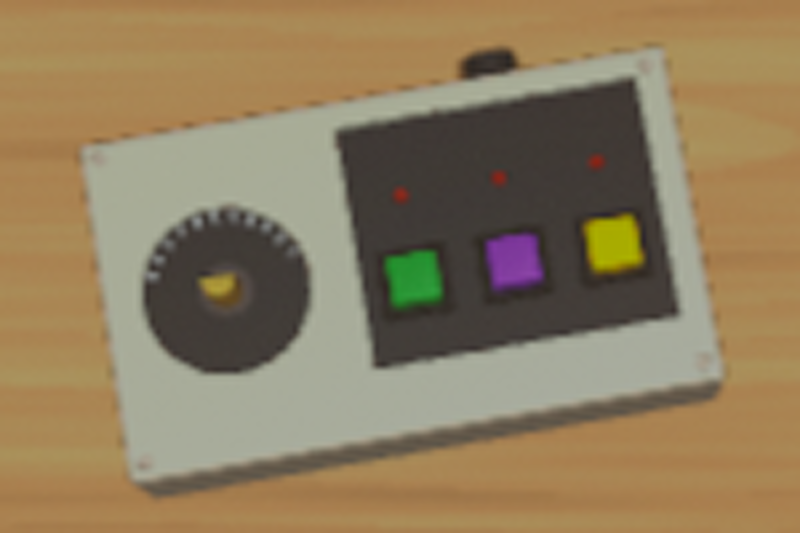

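View pics/crop_topk.png

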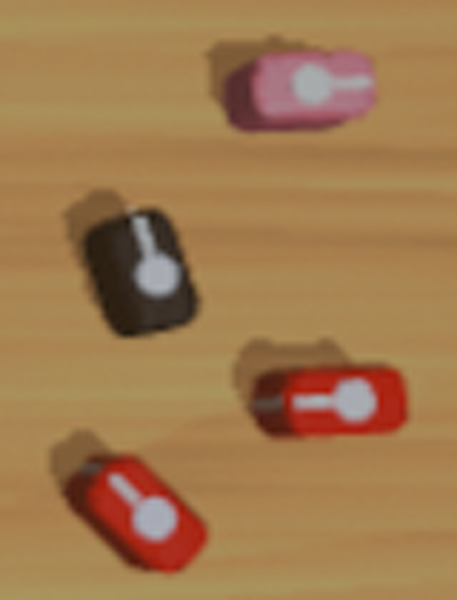

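View pics/crop_scenek.png

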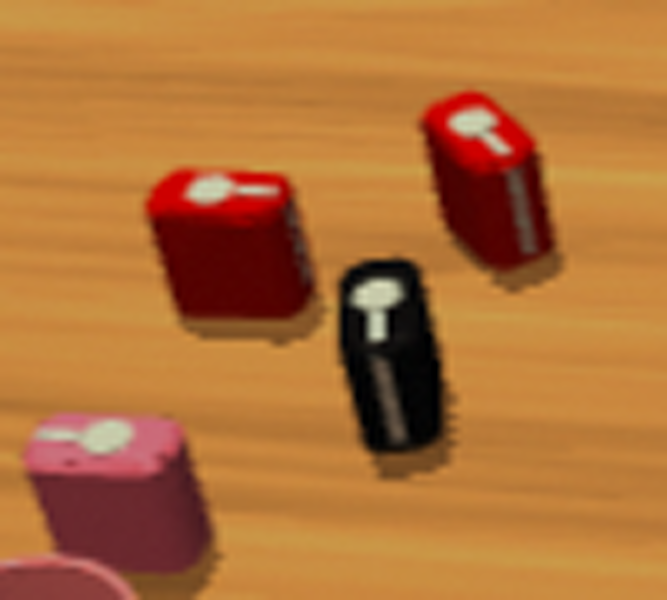

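View pics/crop_scene.png

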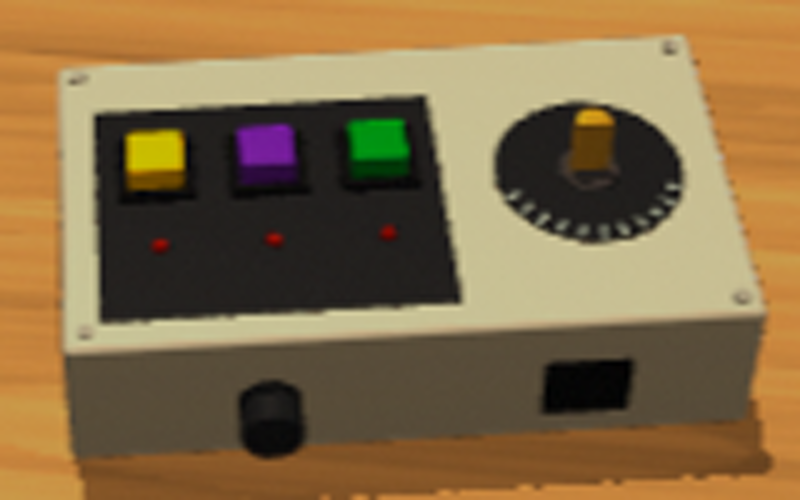

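The flat faces roughly world +x. The black knob's line also points roughly world +x, leaning slightly toward +y. Next I'll work out the move to a viewing pose above the unit.

```bash
cat >> h.py <<'E'
def plan(st,P,yaw,base=None):
    """shift(mm) and turn(deg) in tool axes from measured pose to pointing-down pose with tool x at world yaw(deg)"""
    M=R.from_rotvec(st['tcp_rot']).as_matrix()
    y=np.radians(yaw); X=np.array([np.cos(y),np.sin(y),0]); Z=np.array([0,0,-1.]);T=np.stack([X,np.cross(Z,X),Z],1)
    s=M.T@(np.array(P)-st['tool_pos'])*1000; t=np.degrees(R.from_matrix(M.T@T).as_rotvec())
    return s,t
E
python3 - <<'E'
from workcell import bot
from h import *
st=bot.read_state(); M=R.from_rotvec(st['tcp_rot']).as_matrix(); print(M, np.degrees(np.arctan2(M[1,0],M[0,0])))
for yaw in (10,-170,100): print(yaw,plan(st,[.585,.075,.2],yaw))
E
```

```text
[[-0.9633  0.2684 -0.0005]
 [ 0.2684  0.9633 -0.0017]
 [ 0.0001 -0.0018 -1.    ]] 164.4282845050111
10 (array([-543.4166, -445.0903,    1.9933]), array([ -0.0359,   0.1376, 154.4282]))
-170 (array([-543.4166, -445.0903,    1.9933]), array([ -0.1004,  -0.0262, -25.5717]))
100 (array([-543.4166, -445.0903,    1.9933]), array([-0.0936,  0.0549, 64.4283]))
```

Call:
arm_command(targets="-272 -222 0 0 0 70 0; -543 -445 2 0 0 70 0; -543 -445 2 0 0 70 0; -543 -445 2 0 0 70 0; -543 -445 2 0 0 70 0; -543 -445 2 0 0 70 0; -543 -445 2 0 0 70 0; -543 -445 2 0 0 70 0; -543 -445 2 0 0 70 0; -543 -445 2 0 0 70 0")

```text
time: 0.98
tool_pos: [0.4213, 0.3074, 0.2011]
tcp_rot: [2.141, 2.3, 0.0]
wrist_force: [0.8, -0.0, -0.1]
width: 0.001
```

Run:
```python
from workcell import bot
from h import *
st=bot.read_state(); print(st['time'],st['tool_pos'],st['q'],st['width']);M=R.from_rotvec(st['tcp_rot']).as_matrix(); print(np.degrees(np.arctan2(M[1,0],M[0,0])))
print(plan(st,[.585,.075,.2],10))
```

```text
0.9833 [0.4213 0.3074 0.2011] [ 0.5826 -0.0272  1.9299  0.      1.2388  0.511 ] 0.0008371933027032146
94.10225206209903
(array([-243.5157,  146.6559,    1.0708]), array([ 0.0009, -0.0027, 84.1023]))
```

Call:
arm_command(targets="-244 147 1 0 0 84 0; -244 147 1 0 0 84 0; -244 147 1 0 0 84 0; -244 147 1 0 0 84 0; -244 147 1 0 0 84 0; -244 147 1 0 0 84 0; -244 147 1 0 0 84 0; -244 147 1 0 0 84 0; -244 147 1 0 0 84 0; -244 147 1 0 0 84 0")

```text
time: 1.82
tool_pos: [0.5863, 0.0762, 0.1995]
tcp_rot: [-3.082, -0.608, 0.002]
wrist_force: [-0.3, -0.3, -0.1]
width: -0.0
```

Run:
```python
from workcell import bot
from h import *
st=bot.read_state(); print(st['time'],st['tool_pos'],st['q'],st['joint_vel'],st['width']);M=R.from_rotvec(st['tcp_rot']).as_matrix(); print(np.degrees(np.arctan2(M[1,0],M[0,0])))
print(plan(st,[.585,.075,.2],10))
```

```text
1.8167 [0.5863 0.0762 0.1995] [0.0871 0.1093 1.7911 0.0001 1.2425 1.2681] [ 0.0151 -0.0081  0.0074  0.0002  0.0009  1.4876] -0.00018654930372556897
22.331146906257267
(array([-1.6256,  0.6268, -0.5232]), array([-0.0186,  0.0683, 12.3311]))
```

Call:
arm_command(targets="0 0 0 0 0 12 0; 0 0 0 0 0 12 0; 0 0 0 0 0 12 0; 0 0 0 0 0 12 0")

```text
time: 2.15
tool_pos: [0.5859, 0.0773, 0.1998]
tcp_rot: [3.127, 0.3, -0.001]
wrist_force: [-1.1, 0.1, -0.0]
width: -0.004
```

Run:
```python
from workcell import bot
from h import *
st=bot.read_state(); p,D=bot.read_camera('wrist'); cv2.imwrite('pics/w1.png',p); np.save('pics/w1.npy',D)
import pickle; pickle.dump(st,open('pics/w1.pkl','wb'))
M=R.from_rotvec(st['tcp_rot']).as_matrix();print(st['tool_pos'],st['joint_vel'],np.degrees(np.arctan2(M[1,0],M[0,0])))
```

```text
[0.5859 0.0773 0.1998] [ 0.0013 -0.0005 -0.001   0.0004  0.0004 -0.0067] 10.95010969595775
```

View pics/w1.png

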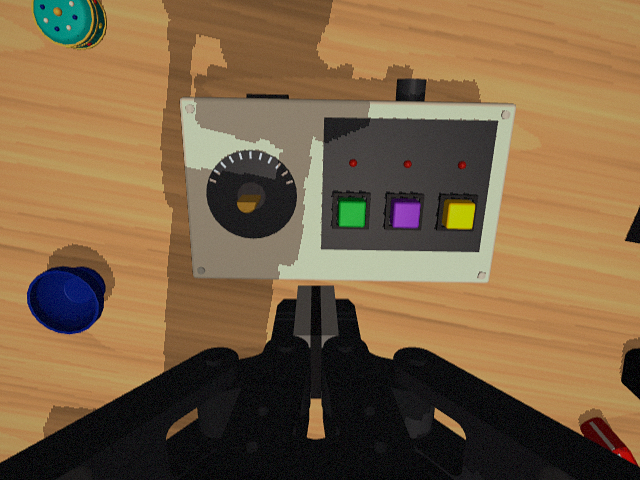

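The wrist view shows the keys at about (352,213), (406,213) and (459,215) and the shaft top at about (250,205). The panel corners run from (182,99) to (515,104).

Run:
```python
from workcell import bot
from h import *
import pickle
st=pickle.load(open('pics/w1.pkl','rb'));im=cv2.imread('pics/w1.png');D=np.load('pics/w1.npy');c=cam(bot,'wrist',st)
h=cv2.cvtColor(im,cv2.COLOR_BGR2HSV)
for k,(a,b) in {'green':(45,75),'violet':(135,160),'yellow':(26,33)}.items():
    m=(h[...,0]>=a)&(h[...,0]<=b)&(h[...,1]>110)&(h[...,2]>140); m[:, :320]=0
    for A,ce,bb in blobs(m,200):
        print(k,A,ce,bb,dep(c,*ce,D[int(ce[1]),int(ce[0])]),plane(c,*ce,.079))
for u,v in [(190,109),(505,115),(481,275),(201,270)]: print('screw',plane(c,u,v,.066))
x0,y0,x1,y1=200,145,300,240
cv2.imwrite('pics/w1c.png',np.clip(cv2.resize(im[y0:y1,x0:x1],None,fx=6.3,fy=6.3,interpolation=cv2.INTER_CUBIC).astype(int)*2,0,255))
# dial centre
m=(im.max(2)<75).astype(np.uint8); m[:, :195]=0;m[:,305:]=0;m[:140]=0;m[245:]=0
cn=max(cv2.findContours(m,cv2.RETR_EXTERNAL,cv2.CHAIN_APPROX_NONE)[0],key=cv2.contourArea); (e)=cv2.fitEllipse(cv2.convexHull(cn)); print(e,plane(c,*e[0],.066))
```

```text
green 567 [351.9489 214.0018] [340 203  25  24] [0.5871 0.05   0.0797] [0.5869 0.0499 0.079 ]
violet 585 [406.2684 214.9607] [393 203  27  25] [0.5939 0.0108 0.0795] [0.5938 0.0106 0.079 ]
yellow 584 [460.8202 216.1884] [448 204  27  25] [ 0.6004 -0.0292  0.0784] [ 0.6005 -0.029   0.079 ]
screw [0.6372 0.1777 0.066 ]
screw [ 0.6759 -0.0433  0.066 ]
screw [ 0.5537 -0.0646  0.066 ]
screw [0.5153 0.1565 0.066 ]
((251.23858642578125, 193.9763641357422), (86.88905334472656, 91.12816619873047), 120.00161743164062) [0.5845 0.1261 0.066 ][ WARN:0@0.149] global loadsave.cpp:1063 imwrite_ Unsupported depth image for selected encoder is fallbacked to CV_8U.
```

View pics/w1c.png

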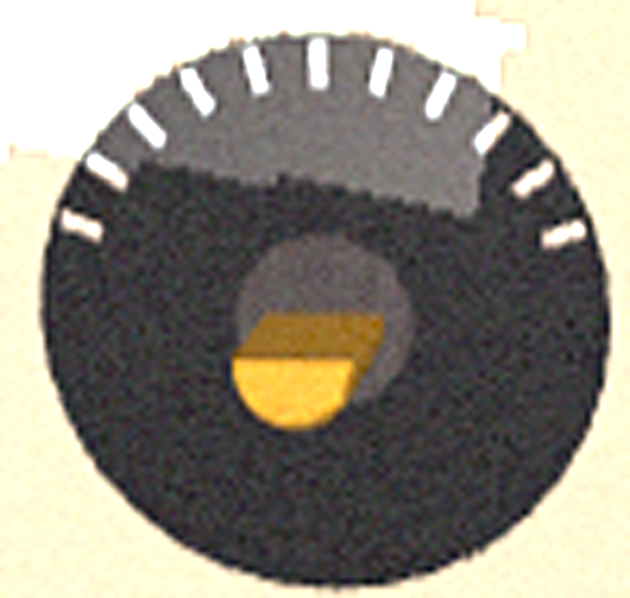

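Run:
```python
from workcell import bot
from h import *
import pickle
st=pickle.load(open('pics/w1.pkl','rb'));im=cv2.imread('pics/w1.png');c=cam(bot,'wrist',st)
print('TCP px',proj(c,st['tool_pos']))
h=cv2.cvtColor(im,cv2.COLOR_BGR2HSV)
roi=(slice(185,225),slice(225,275))
print(im[197:216,236:260].max(2))
m=np.zeros(im.shape[:2],bool); m[roi]=(h[roi][...,0]>10)&(h[roi][...,0]<30)&(h[roi][...,1]>130)&(h[roi][...,2]>95)
for A,ce,bb in blobs(m,20): print(A,ce,bb,plane(c,*ce,.092))
ys,xs=np.nonzero(m); P=np.array([plane(c,u,v,.092)[:2] for u,v in zip(xs,ys)])
cen=P.mean(0); C=np.cov((P-cen).T); w,V=np.linalg.eigh(C); print('rms',np.sqrt(w)*1e3,'minor axis dir deg',np.degrees(np.arctan2(V[1,0],V[0,0])))
# top edge per column
e=[(u,ys[xs==u].min()) for u in sorted(set(xs))]; print(e)
```

```text
TCP px [314.9505 276.3459]
[[ 29  36  49  55  73  74  76  76  77  81  76  80  77  78  80  78  78  79
   79  76  80  82  83  82]
 [ 30  34  55  67  79  76  79  75  78  77  77  76  80  73  78  78  77  79
   82  78  77  73  80  80]
 [ 27  36  58  76  76  78  76  80  81  80  76  80  77  80  81  80  78  83
   79  80  79  80  74  67]
 [ 34  47  74  76  78  80  77  77  81  78  81  75  77  77  78  75  77  79
   76  80  80  82  75  66]
 [ 40  61  71  73  73  71  75  74  70  73  70  67  73  75  72  72  77  75
   74  71  79  78  72  60]
 [ 32 125 127 126 123 122 125 124 121 122 122 124 113 118 116 121 117 120
  119 113  78  73  68  49]
 [ 28 133 145 147 146 146 144 147 142 145 145 141 141 140 144 141 143 143
  150 126  83  64  51  50]
 [ 31 137 148 145 140 142 145 145 142 150 145 141 142 144 147 146 148 145
  155 103  78  59  48  48]
 [ 32 101 146 140 143 143 144 143 144 143 139 142 141 145 139 146 145 143
  139  93  67  52  51  46]
 [ 31  61 149 143 136 142 146 143 144 142 143 143 146 145 148 146 146 148
  124  82  59  46  51  45]
 [ 30  30 122 149 145 147 142 143 141 139 143 146 144 146 144 1
[... 879 characters left out ...]
  19  11] [0.5818 0.1254 0.092 ]
rms [2.0561 3.36  ] minor axis dir deg -168.73309861344174
[(np.int64(237), np.int64(202)), (np.int64(238), np.int64(202)), (np.int64(239), np.int64(202)), (np.int64(240), np.int64(202)), (np.int64(241), np.int64(202)), (np.int64(242), np.int64(202)), (np.int64(243), np.int64(202)), (np.int64(244), np.int64(202)), (np.int64(245), np.int64(202)), (np.int64(246), np.int64(202)), (np.int64(247), np.int64(202)), (np.int64(248), np.int64(202)), (np.int64(249), np.int64(202)), (np.int64(250), np.int64(202)), (np.int64(251), np.int64(202)), (np.int64(252), np.int64(202)), (np.int64(253), np.int64(202)), (np.int64(254), np.int64(202)), (np.int64(255), np.int64(202))]
```

Run:
```python
from workcell import bot
from h import *
import pickle
st=pickle.load(open('pics/w1.pkl','rb'));im=cv2.imread('pics/w1.png');D=np.load('pics/w1.npy');c=cam(bot,'wrist',st)
M=R.from_rotvec(st['tcp_rot']).as_matrix()
for p in [(.011,0,0),(-.011,0,0),(0,.0,-.019),(.011,0,-.019)]: print(p,proj(c,st['tool_pos']+M@np.array(p)))
for v in range(282,350,6):
    print(v,[ (M.T@(dep(c,u,v,D[v,u])-st['tool_pos'])*1e3).round(1) for u in (300,315,332)])
cv2.imwrite('pics/w1f.png',np.clip(cv2.resize(im[260:360,260:370],None,fx=6,fy=6).astype(int)*2,0,255).astype(np.uint8))
```

```text
(0.011, 0, 0) [314.9552 253.5794]
(-0.011, 0, 0) [314.9459 298.3287]
(0, 0.0, -0.019) [314.9323 295.4252]
(0.011, 0, -0.019) [314.9373 270.5498]
282 [array([-95.3, -14.7, 200.2]), array([-95.2,  -0. , 200. ]), array([-95.5,  16.7, 200.5])]
288 [array([ 11.5,  -5.4, -35.9]), array([ 11.7,   0. , -36.4]), array([ 11.6,   6.2, -36.3])]
294 [array([ 11.7,  -5.2, -41.2]), array([ 11.7,   0. , -41.1]), array([ 12. ,   5.9, -41.8])]
300 [array([ 11.4,  -5.1, -45.2]), array([ 11.9,   0. , -46.2]), array([ 11.8,   5.8, -46. ])]
306 [array([ 12. ,  -4.9, -50.5]), array([ 12.2,   0. , -50.9]), array([ 11.8,   5.6, -50.2])]
312 [array([ 11.2,  -4.8, -53.1]), array([ 11.6,   0. , -53.9]), array([ 11.3,   5.5, -53.2])]
318 [array([ 11.9,  -4.6, -58.1]), array([ 11.1,   0. , -56.7]), array([ 12. ,   5.3, -58.3])]
324 [array([ 11.9,  -4.5, -61.7]), array([ 11.6,   0. , -61.2]), array([ 11.8,   5.2, -61.5])]
330 [array([ 11.3,  -4.4, -64.1]), array([ 12. ,   0. , -65.3]), array([ 12. ,   5. , -65.3])]
336 [array([ 11.2,  -4.3, -67.2]), array([ 10.9,   0. , -66.7]), array([ 10.8,   5. , -66.6])]
342 [array([ 12.2,  -4.1, -71.9]), array([  9. ,   0. , -66.8]), array([ 12.8,   4.7, -72.7])]
348 [array([ 12.4,  -4. , -75.1]), array([  7.5,   0. , -67.7]), array([ 12.1,   4.7, -74.6])]
```

View pics/w1f.png

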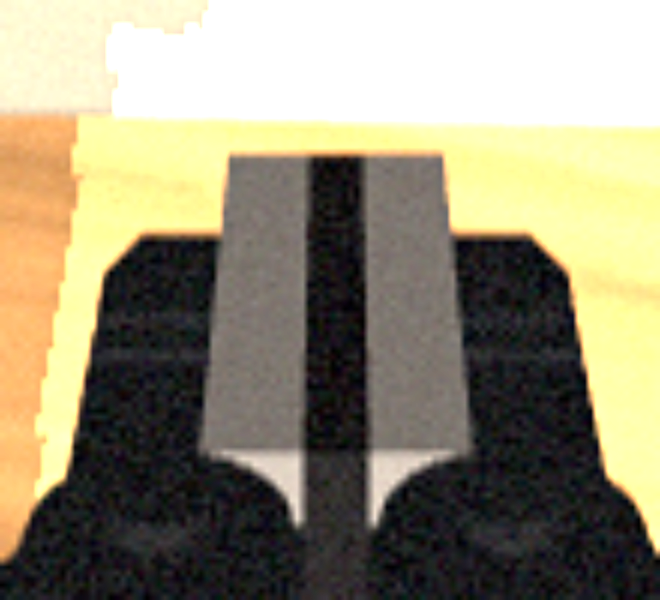

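By wrist-camera depth, the shut fingertips sit about 36 mm behind the nominal TCP. I'll check that against the scene camera.

Run:
```python
from workcell import bot
from h import *
st=bot.read_state()
p,D=bot.read_camera('scene'); cv2.imwrite('pics/s1.png',p); np.save('pics/s1.npy',D); c=cam(bot,'scene')
print(st['tool_pos'],'TCP px',proj(c,st['tool_pos']),'up36',proj(c,st['tool_pos']+[0,0,.036]))
u0,v0=proj(c,st['tool_pos']).astype(int)
for v in range(v0-60,v0+20,4): print(v,dep(c,u0,v,D[v,u0]))
x0,y0=u0-80,v0-90
cv2.imwrite('pics/s1c.png',np.clip(cv2.resize(p[y0:y0+120,x0:x0+160],None,fx=5,fy=5).astype(int)*2,0,255).astype(np.uint8));print(x0,y0)
```

```text
[0.586  0.0774 0.1999] TCP px [374.7538 206.4441] up36 [376.0122 188.7766]
146 [0.6057 0.0701 0.3269]
150 [0.6042 0.0704 0.3193]
154 [0.6052 0.0708 0.3131]
158 [0.6025 0.0712 0.3045]
162 [0.6021 0.0715 0.2972]
166 [0.5987 0.0719 0.2877]
170 [0.5981 0.0723 0.2801]
174 [0.6005 0.0727 0.2745]
178 [0.5965 0.0731 0.2643]
182 [0.5959 0.0735 0.2562]
186 [0.597  0.0739 0.2495]
190 [0.5977 0.0743 0.2423]
194 [0.5943 0.0748 0.2318]
198 [0.3164 0.0766 0.0023]
202 [0.3301 0.0772 0.0017]
206 [ 0.342   0.0777 -0.0002]
210 [0.3602 0.0782 0.0033]
214 [0.3715 0.0788 0.0013]
218 [0.3869 0.0793 0.003 ]
222 [0.4001 0.0797 0.003 ]
294 116
```

View pics/s1c.png

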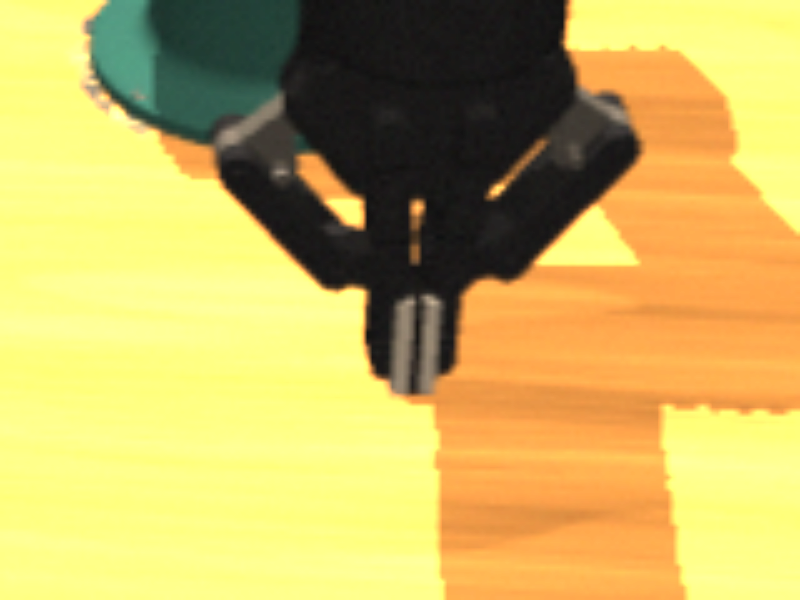

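The scene camera agrees: the physical tips are at z≈0.232 while the reported TCP is at 0.200. So I'll approach the key in guarded steps and let contact settle it.

Call:
arm_command(targets="-4 27 40 0 0 0 0; -4 27 80 0 0 0 0; -4 27 98 0 0 0 0; -4 27 98 0 0 0 0; -4 27 98 0 0 0 0")

```text
time: 2.67
tool_pos: [0.5858, 0.0501, 0.1007]
tcp_rot: [-3.127, -0.297, 0.006]
wrist_force: [0.1, 0.2, 1.7]
width: -0.0
```

```bash
cat > g.py <<'E'
from workcell import bot
from h import *
st=bot.read_state(); n=__import__('sys').argv[1]; p,D=bot.read_camera('wrist'); cv2.imwrite(f'pics/{n}.png',p); np.save(f'pics/{n}.npy',D)
import pickle; pickle.dump(st,open(f'pics/{n}.pkl','wb'))
M=R.from_rotvec(st['tcp_rot']).as_matrix();print(st['time'],st['tool_pos'],st['wrist_force'],np.degrees(np.arctan2(M[1,0],M[0,0])),M[:,2])
E
python3 g.py w2
```

```text
2.6667 [0.5858 0.0501 0.1007] [0.1362 0.2301 1.7411] 10.85721735385322 [-0.0038 -0.0001 -1.    ]
```

View pics/w2.png

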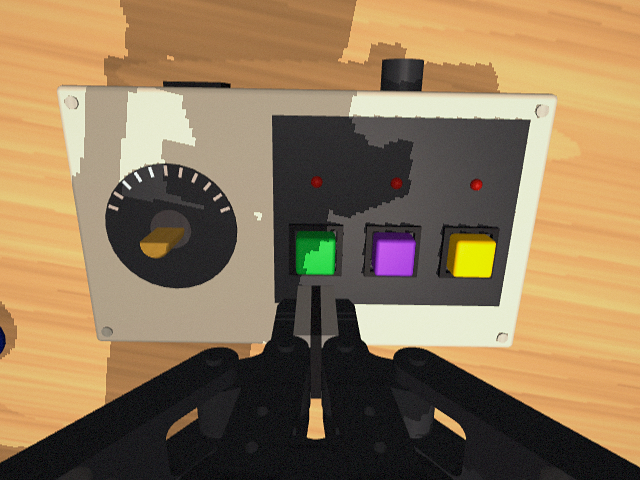

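Tips are clearly well above the key. I'll descend guardedly.

Call:
arm_command(targets="1 0 15 0 0 0 0; 1 0 35 0 0 0 0; 1 0 42 0 0 0 0; 1 0 44 0 0 0 0; 1 0 46 0 0 0 0; 1 0 46 0 0 0 0")

```text
time: 3.22
tool_pos: [0.5894, 0.0505, 0.0575]
tcp_rot: [3.127, 0.296, 0.003]
wrist_force: [-0.5, 0.4, -0.0]
width: 0.003
```

```bash
python3 g.py w3
python3 - <<'E'
from workcell import bot
from h import *
import pickle
st=pickle.load(open('pics/w2.pkl','rb'));im=cv2.imread('pics/w2.png');D=np.load('pics/w2.npy');c=cam(bot,'wrist',st)
h=cv2.cvtColor(im,cv2.COLOR_BGR2HSV)
for k,(a,b) in {'green':(45,75),'violet':(135,160),'yellow':(26,33)}.items():
    m=(h[...,0]>=a)&(h[...,0]<=b)&(h[...,1]>110)&(h[...,2]>110); m[:, :270]=0
    for A,ce,bb in blobs(m,200): print(k,A,ce,bb,plane(c,*ce,.079))
for u,v in [(71,102),(542,111),(502,338),(107,331.5)]: print('screw',plane(c,u,v,.066))
E
```

```text
3.2167 [0.5894 0.0505 0.0575] [-0.4843  0.3605 -0.0476] 10.826195615524334 [ 0.0021  0.0001 -1.    ]
green 1332 [315.5105 256.5315] [297 239  38  36] [0.5869 0.05   0.079 ]
violet 1404 [394.4594 257.1966] [375 239  41  37] [0.594  0.0111 0.079 ]
yellow 1239 [474.3277 259.3866] [455 242  40  35] [ 0.6005 -0.0287  0.079 ]
screw [0.6375 0.1786 0.066 ]
screw [ 0.6761 -0.0437  0.066 ]
screw [ 0.553  -0.0651  0.066 ]
screw [0.5146 0.1568 0.066 ]
```

View pics/w3.png

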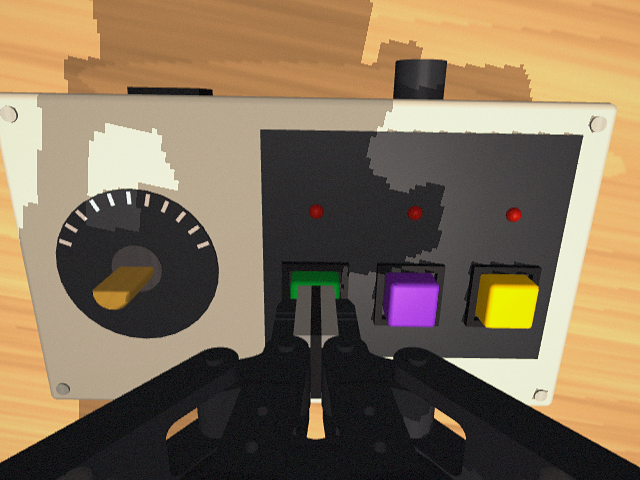

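Call:
arm_command(targets="-2 0 6 0 0 0 0; -2 0 10 0 0 0 0; -2 0 13 0 0 0 0; -2 0 15 0 0 0 0; -2 0 15 0 0 0 0")

```text
time: 3.68
tool_pos: [0.5875, 0.05, 0.0448]
tcp_rot: [3.128, 0.296, 0.003]
wrist_force: [-6.8, -0.1, 19.9]
width: 0.0
```

```bash
python3 g.py w4
python3 - <<'E'
import cv2
im=cv2.imread('pics/w4.png'); cv2.imwrite('pics/w4c.png',cv2.resize(im[230:380,230:430],None,fx=4,fy=4))
E
```

```text
3.6833 [0.5875 0.05   0.0448] [-6.7641 -0.1316 19.9066] 10.808714030586843 [ 0.0016  0.0001 -1.    ]
```

View pics/w4c.png

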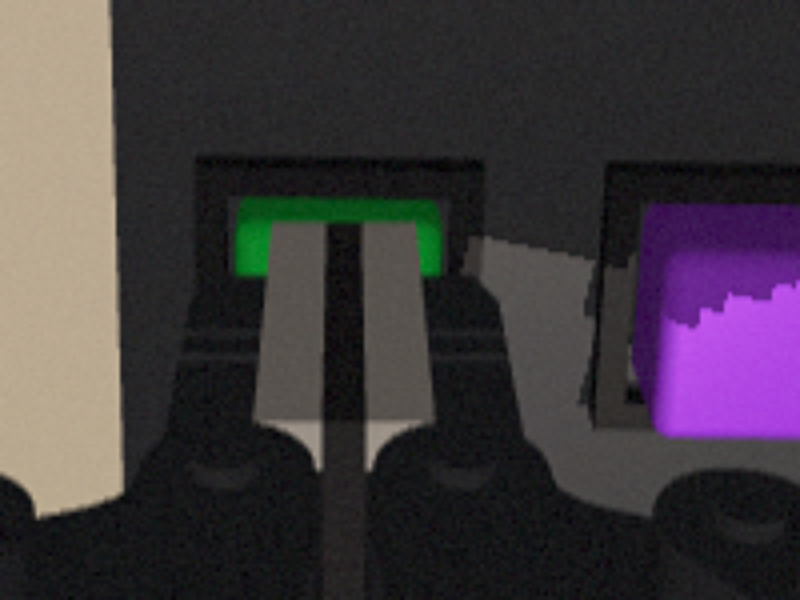

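The green key is fully down: 20 N, and it is visibly sunk. Next I'll release it, move to violet, and press to the same depth.

Call:
arm_command(targets="0 0 -12 0 0 0 0; 0 0 -26 0 0 0 0; -1 20 -26 0 0 0 0; -1 39.5 -26 0 0 0 0; -1 39.5 -26 0 0 0 0; -1 39.5 -14 0 0 0 0; -1 39.5 -9 0 0 0 0; -1 39.5 -4 0 0 0 0; -1 39.5 0 0 0 0 0; -1 39.5 0 0 0 0 0")

```text
time: 4.57
tool_pos: [0.5919, 0.0112, 0.0447]
tcp_rot: [3.127, 0.298, -0.004]
wrist_force: [-12.4, -1.7, 27.6]
width: 0.001
```

```bash
python3 g.py w5
python3 - <<'E'
import cv2
im=cv2.imread('pics/w5.png'); cv2.imwrite('pics/w5c.png',cv2.resize(im[230:380,180:430],None,fx=3,fy=3))
E
```

```text
4.5667 [0.5919 0.0112 0.0447] [-12.4001  -1.748   27.5948] 10.876517061774058 [-0.0028 -0.0007 -1.    ]
```

View pics/w5c.png

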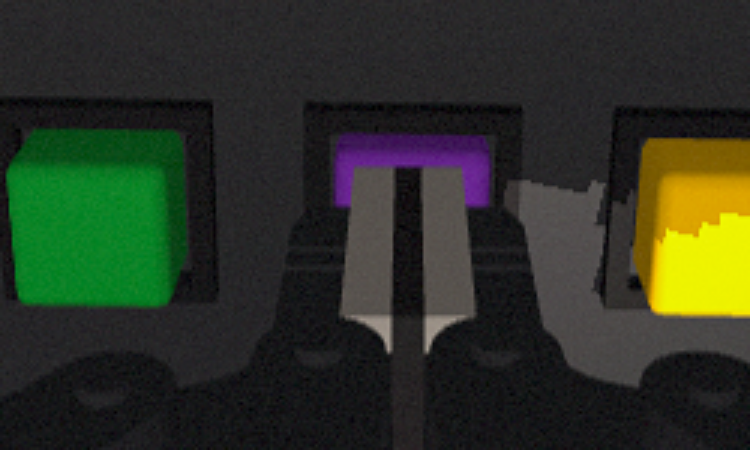

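Violet is fully down at 27.6 N, with green back up and yellow up. Next I'll lift and plan the view over the black knob.

Call:
arm_command(targets="0 0 -20 0 0 0 0; 0 0 -60 0 0 0 0; 0 0 -100 0 0 0 0.7; 0 0 -100 0 0 0 0.7")

```text
time: 4.95
tool_pos: [0.5981, 0.0118, 0.1494]
tcp_rot: [3.126, 0.297, 0.02]
wrist_force: [1.7, -0.6, 1.8]
width: 0.271
```

Run:
```python
from workcell import bot
from h import *
ct=cam(bot,'top');cs=cam(bot,'scene')
a=plane(ct,437.5,283.1,.044);b=plane(ct,434.2,272.8,.044);print('dot',a,'tip',b,np.degrees(np.arctan2(*(b-a)[[1,0]])))
a=plane(cs,140+377/6.67,170+293/6.67,.044);print('scene dot',a)
st=bot.read_state();print(st['tool_pos'],st['wrist_force'],st['q'])
print(plan(st,[.47,-.275,.16],15))
```

```text
dot [ 0.4576 -0.2883  0.044 ] tip [ 0.4796 -0.2823  0.044 ] 15.358296560025698
scene dot [ 0.4569 -0.2905  0.044 ]
[0.5981 0.0118 0.1494] [ 1.7484 -0.6117  1.8434] [-0.0221  0.1496  1.8409  0.0004  1.138   1.3589]
(array([-179.722 ,  257.5434,  -12.3056]), array([ 0.1638, -0.729 , -4.1368]))
```

Call:
arm_command(targets="-97 135 0 0 0 0 0.7; -194 269 0 0 0 -4 0.7; -194 269 0 0 0 -4 0.7; -194 269 0 0 0 -4 0.7; -194 269 0 0 0 -4 0.7; -194 269 0 0 0 -4 0.7; -194 269 0 0 0 -4 0.7; -194 269 0 0 0 -4 0.7; -194 269 0 0 0 -4 0.7; -194 269 0 0 0 -4 0.7")

```text
time: 5.78
tool_pos: [0.4515, -0.2905, 0.14]
tcp_rot: [-3.115, -0.399, 0.001]
wrist_force: [0.2, 0.7, -0.2]
width: 0.697
```

```bash
python3 g.py w6
```

```text
5.7833 [ 0.4515 -0.2905  0.14  ] [ 0.2076  0.7372 -0.1785] 14.589686381893994 [-0.0011  0.0013 -1.    ]
```

View pics/w6.png

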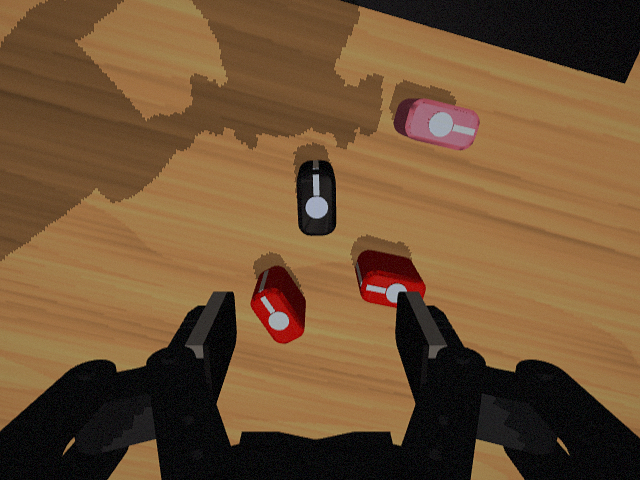

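The black knob is at (317,200) with its line pointing image-up. The two red ones are below it at (277,305) and (395,280). Measuring now.

Run:
```python
from workcell import bot
from h import *
import pickle
st=pickle.load(open('pics/w6.pkl','rb'));im=cv2.imread('pics/w6.png');D=np.load('pics/w6.npy');c=cam(bot,'wrist',st)
M=R.from_rotvec(st['tcp_rot']).as_matrix()
m=np.zeros(im.shape[:2],np.uint8); r=(slice(165,232),slice(300,334)); m[r]=((im[r].min(2)>120))*255
for A,ce,bb in blobs(m>0,8): print('white',A,ce,bb,plane(c,*ce,.044))
ys,xs=np.nonzero(m); sel=ys<195; P=np.array([plane(c,u,v,.044)[:2] for u,v in zip(xs[sel],ys[sel])])
dots=np.array([plane(c,u,v,.044)[:2] for u,v in zip(xs[ys>=196],ys[ys>=196])]).mean(0); mid=P.mean(0)
print('dot',dots,'line mid',mid,np.degrees(np.arctan2(*(mid-dots)[::-1])))
# depth mask of the knob top: points with z in .038-.05
pts=[]
for v in range(150,245):
    for u in range(290,345):
        q=dep(c,u,v,D[v,u])
        if .036<q[2]<.054: pts.append(q)
pts=np.array(pts);print(len(pts),pts.mean(0)); 
rect=cv2.minAreaRect((pts[:,:2]*1e3).astype(np.float32));print(rect)
q=pts[:,:2]; a=np.radians(14.6)
for ang in (13,14,15,16,17):
    a=np.radians(ang);X=q@[np.cos(a),np.sin(a)];Y=q@[-np.sin(a),np.cos(a)]
    p=lambda z:(np.percentile(z,.5)*1e3,np.percentile(z,99.5)*1e3); print(ang,p(X),p(Y))
for u,v in [(265,268),(278,265),(291,283),(357,272),(360,255),(364,298)]: print((M.T@(dep(c,u,v,D[v,u])-st['tool_pos'])*1e3).round())
x=cv2.resize(im[150:250,270:370],None,fx=6,fy=6);cv2.imwrite('pics/w6c.png',np.clip(x.astype(int)*2,0,255).astype(np.uint8))
```

```text
white 501 [316.1198 201.493 ] [306 175  22  43] [ 0.4625 -0.2883  0.044 ]
dot [ 0.4589 -0.2894] line mid [ 0.4737 -0.285 ] 16.57015864563871
2458 [ 0.4629 -0.2883  0.0443]
((461.45135498046875, -288.48931884765625), (46.73226547241211, 25.633193969726562), 15.364493370056152)
13 (np.float64(362.4690327424421), np.float64(407.64557479961456)) (np.float64(-397.9895566813586), np.float64(-372.0653276831739))
14 (np.float64(355.67824600951417), np.float64(400.84276487550403)) (np.float64(-404.50898844535874), np.float64(-378.8450369571139))
15 (np.float64(348.79169433601146), np.float64(393.93777972705664)) (np.float64(-410.9022345441348), np.float64(-385.5022014941585))
16 (np.float64(341.7327889179051), np.float64(386.8973864682104)) (np.float64(-417.3259977366604), np.float64(-391.9520812022743))
17 (np.float64(334.6386542175162), np.float64(379.75818083283326)) (np.float64(-423.71464820697634), np.float64(-398.1401308617801))
[-55. -41. 139.]
[-52. -30. 139.]
[-64. -19. 130.]
[-51.  32. 122.]
[-42.  36. 134.]
[-61.  35.  98.]
```

View pics/w6c.png

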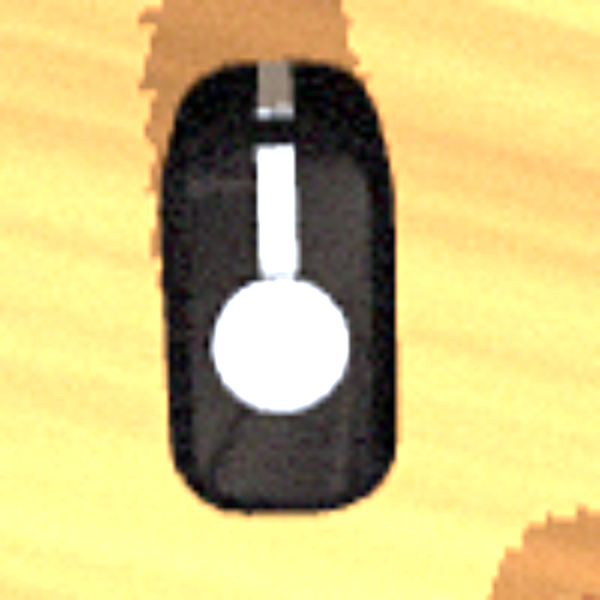

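Knob centre is about (0.4617, −0.2885) at yaw about 16°, with size and height matching the given values. Descending partway, then checking.

Call:
arm_command(targets="5 0 30 0 0 -1.4 0.7; 10 0.5 70 0 0 -1.4 0.7; 10 0.5 100 0 0 -1.4 0.7; 10 0.5 115 0 0 -1.4 0.7; 10 0.5 115 0 0 -1.4 0.7; 10 0.5 115 0 0 -1.4 0.7")

```text
time: 6.33
tool_pos: [0.4622, -0.2851, 0.0248]
tcp_rot: [-3.107, -0.446, 0.004]
wrist_force: [0.3, -0.6, 0.2]
width: 0.699
```

```bash
python3 g.py w7;  python3 - <<'E'
from workcell import bot
from h import *
import pickle
st=pickle.load(open('pics/w7.pkl','rb'));D=np.load('pics/w7.npy');c=cam(bot,'wrist',st);im=cv2.imread('pics/w7.png')
M=R.from_rotvec(st['tcp_rot']).as_matrix()
for u,v in [(215,300),(225,300),(405,300),(415,300),(215,320),(410,320),(200,345),(430,345)]: print(u,v,(M.T@(dep(c,u,v,D[v,u])-st['tool_pos'])*1e3).round(1))
E
```

```text
6.3333 [ 0.4622 -0.2851  0.0248] [ 0.2894 -0.5639  0.2158] 16.35114210066587 [-0.0027  0.0023 -1.    ]
215 300 [ 11.5 -33.9 -45.3]
225 300 [ 11.7 -30.4 -45.7]
405 300 [ 11.5  30.6 -45.4]
415 300 [ 11.7  33.9 -45.7]
215 320 [ 12.2 -30.4 -60. ]
410 320 [ 10.1  30.  -56.3]
200 345 [ 11.3 -31.9 -72. ]
430 345 [ 11.4  32.  -72.2]
```

View pics/w7.png

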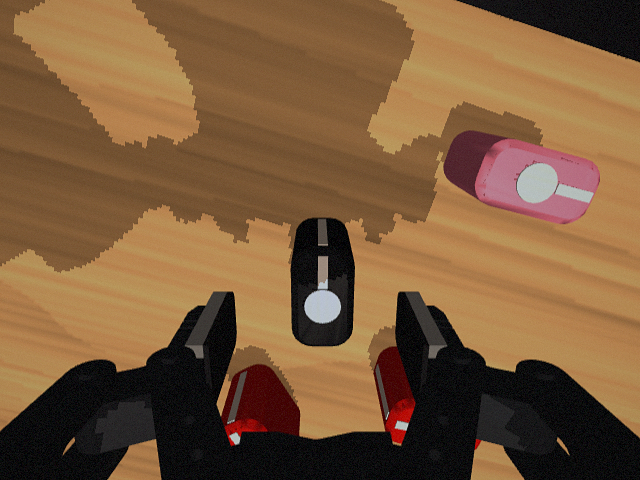

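Call:
arm_command(targets="0 3.4 20 0 0 0 0.7; 0 3.4 40 0 0 0 0.7; 0 3.4 47 0 0 0 0.7; 0 3.4 47 0 0 0 0.7")

```text
time: 6.72
tool_pos: [0.4631, -0.2901, -0.0211]
tcp_rot: [-3.109, -0.444, 0.001]
wrist_force: [-0.4, 0.3, 0.2]
width: 0.699
```

```bash
python3 g.py w8
```

```text
6.7167 [ 0.4631 -0.2901 -0.0211] [-0.4123  0.2592  0.1894] 16.2396128680221 [-0.0011  0.0009 -1.    ]
```

View pics/w8.png

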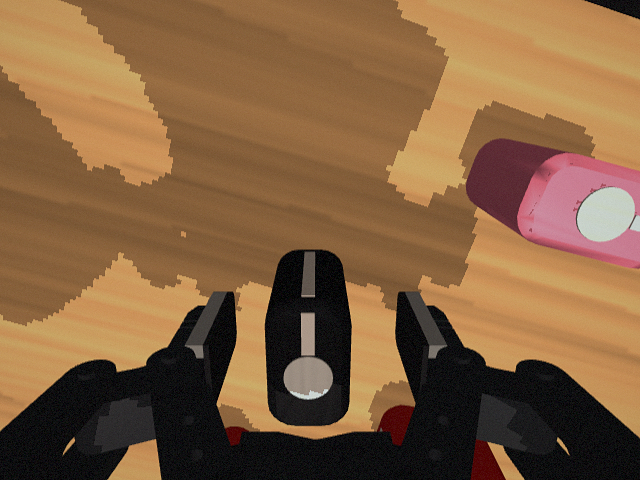

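Knob is about 2 mm left of the mid-line. I'll correct for that and close.

Call:
arm_command(targets="0 -2 0 0 0 0 0.5; 0 -2 0 0 0 0 0.2; 0 -2 0 0 0 0 0; 0 -2 0 0 0 0 0; 0 -2 0 0 0 0 0; 0 -2 0 0 0 0 0", newtons=60)

```text
time: 7.27
tool_pos: [0.4641, -0.2897, -0.0192]
tcp_rot: [3.108, 0.442, 0.003]
wrist_force: [-1.5, 1.4, 7.0]
width: 0.294
```

```bash
python3 g.py w9
```

```text
7.2667 [ 0.4641 -0.2897 -0.0192] [-1.453   1.4272  7.0413] 16.201137523549356 [ 0.0024 -0.0014 -1.    ]
```

View pics/w9.png

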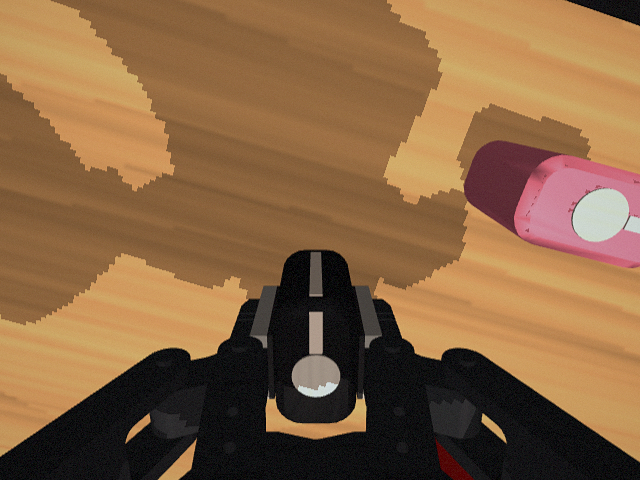

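Gripped, with width 0.294 ≈ 25 mm and the line parallel to tool x. I'll lift it and measure the knob's position in the tool frame.

Call:
arm_command(targets="0 0 -15 0 0 0 0; 0 0 -50 0 0 0 0; 0 0 -90 0 0 0 0; 0 0 -130 0 0 0 0; 0 0 -150 0 0 0 0; 0 0 -150 0 0 0 0")

```text
time: 7.82
tool_pos: [0.4667, -0.2917, 0.1362]
tcp_rot: [3.102, 0.442, 0.014]
wrist_force: [0.8, -0.4, -0.5]
width: 0.297
```

```bash
python3 g.py w10
cat > k.py <<'E'
from workcell import bot
from h import *
import pickle,sys
n=sys.argv[1];zt=float(sys.argv[2])
st=pickle.load(open(f'pics/{n}.pkl','rb'));D=np.load(f'pics/{n}.npy');im=cv2.imread(f'pics/{n}.png')
T=np.array(bot.camera_params('wrist')['T_tool_cam']);f,cx,cy,_,_=cam(bot,'wrist',st)
V,U=np.mgrid[235:430,270:365]; d=D[235:430,270:365]
Pc=np.stack([(U-cx)/f*d,-(V-cy)/f*d,-d],-1)@T[:3,:3].T+T[:3,3]; Pc*=1e3
m=(abs(Pc[...,2]-zt)<2.5)&(d>0); q=Pc[m]; print('top',m.sum(),'z',np.median(q[:,2]),'x',np.percentile(q[:,0],[.5,2,98,99.5]),'y',np.percentile(q[:,1],[.5,2,98,99.5]))
# front (nose) face: |y|<8, x large
mf=(abs(Pc[...,1])<6)&(Pc[...,2]>zt+6)&(Pc[...,2]<zt+42)&(Pc[...,0]>10)&(d>0);q=Pc[mf];print('nose x',np.median(q[:,0]),'z range',q[:,2].min(),q[:,2].max(),len(q))
for a in np.arange(zt+6,zt+44,6):
    s=q[abs(q[:,2]-a)<3]; print(round(a,1),len(s),s[:,0].mean().round(2) if len(s) else '')
E
python3 k.py w9 -63.2; python3 k.py w10 -63.2
```

```text
7.8167 [ 0.4667 -0.2917  0.1362] [ 0.8411 -0.364  -0.454 ] 16.206523671140573 [ 0.0099 -0.0069 -0.9999]
top 9871 z -63.829088369561376 x [-22.3458 -21.0681  19.6842  20.5622] y [-12.4421 -12.1327  12.7432  13.3328]
nose x 20.603653992305198 z range -57.17653664855762 -21.20484613003018 1421
-57.2 155 20.66
-51.2 300 20.62
-45.2 263 20.66
-39.2 234 20.65
-33.2 207 20.67
-27.2 180 20.61
-21.2 82 20.73
top 9849 z -63.82029652470156 x [-22.3773 -21.1168  19.624   20.4409] y [-12.4492 -12.1102  12.7329  13.1348]
nose x 20.61869755950601 z range -57.19769947526722 -21.222474352648067 1413
-57.2 161 20.66
-51.2 305 20.66
-45.2 256 20.7
-39.2 230 20.69
-33.2 206 20.66
-27.2 188 20.63
-21.2 67 20.54
```

View pics/w10.png

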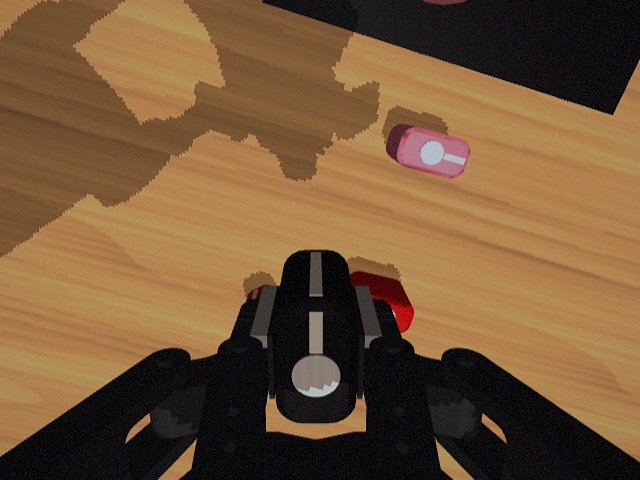

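Run:
```python
from workcell import bot
from h import *
n='w10';D=np.load(f'pics/{n}.npy');im=cv2.imread(f'pics/{n}.png')
P=bot.camera_params('wrist');T=np.array(P['T_tool_cam']);f=240/np.tan(np.radians(P['fov_y']/2));cx,cy=P['cx'],P['cy']
def g(u,v):
    d=D[v,u];return (T[:3,:3]@np.array([(u-cx)/f*d,-(v-cy)/f*d,-d])+T[:3,3])*1e3
for v in list(range(246,254))+list(range(290,312,2))+list(range(410,432)): print(v,g(316,v).round(1),g(300,v).round(1),im[v,300])
def pl(u,v,z):
    r=T[:3,:3]@np.array([(u-cx)/f,-(v-cy)/f,-1]);return T[:3,3]*1e3+r*(z-T[2,3]*1e3)/r[2]
r=(slice(352,400),slice(288,345));m=im[r].min(2)>75
for A,ce,bb in blobs(m,50): print('dot',A,ce+[288,352],bb,pl(ce[0]+288,ce[1]+352,-63.8))
r=(slice(313,350),slice(300,332));m=im[r].min(2)>75
for A,ce,bb in blobs(m,20): print('line',A,ce+[300,313],bb,pl(ce[0]+300,ce[1]+313,-63.8))
```

```text
246 [-33.8   0.8 133.8] [-34.4 -11.8 135.5] [ 81 137 182]
247 [-35.1   0.8 135. ] [-35.1 -11.8 134.9] [ 83 142 184]
248 [-36.4   0.8 136.4] [-36.  -11.8 135.1] [ 86 143 182]
249 [ 20.4   0.5 -19.7] [-36.6 -11.8 134.6] [ 94 153 192]
250 [ 20.7   0.5 -21.6] [ 20.3  -5.8 -20.4] [ 52  89 114]
251 [ 20.8   0.5 -23. ] [ 20.1  -5.8 -21.2] [0 0 0]
252 [ 21.    0.5 -24.6] [ 20.1  -5.7 -22.2] [4 0 0]
253 [ 20.9   0.5 -25.3] [ 20.6  -5.6 -24.4] [0 0 0]
290 [ 21.2   0.4 -57.7] [ 21.1  -4.5 -57.4] [17 11  7]
292 [ 20.9   0.4 -58.4] [ 20.5  -4.5 -57.6] [0 0 5]
294 [ 20.5   0.4 -59. ] [ 20.4  -4.4 -58.8] [14 12 12]
296 [ 20.7   0.4 -60.8] [ 20.6  -4.4 -60.5] [11  3  0]
298 [ 20.    0.4 -60.6] [ 20.3  -4.4 -61.2] [16 15 13]
300 [ 20.4   0.4 -62.7] [ 19.8  -4.4 -61.4] [19 16 17]
302 [ 19.5   0.4 -62.2] [ 19.7  -4.3 -62.6] [8 9 5]
304 [ 18.7   0.4 -62. ] [ 19.2  -4.3 -62.8] [6 5 3]
306 [ 18.8   0.4 -63.3] [ 18.3  -4.3 -62.5] [14 13  5]
308 [ 18.2   0.4 -63.4] [ 17.8  -4.3 -62.6] [18 12 13]
310 [ 17.8   0.4 -63.9] [ 18.1  -4.3 -64.4] [19 19 20]
410 [-17.6   0.4 -64. ] [-18.6  -4.7 -62.9] [22 22 23]
411
[... 670 characters left out ...]
  1.   133.4] [-205.5  -13.6  135. ] [ 71 116 159]
424 [-205.8    1.   134. ] [-206.3  -13.6  134.6] [ 81 132 182]
425 [-207.     1.   134.1] [  76.9    0.1 -172.4] [ 80 133 182]
426 [-209.3    1.   135.5] [-207.9  -13.6  133.9] [ 79 131 180]
427 [-209.1    1.   134. ] [-209.2  -13.6  134.1] [ 82 133 180]
428 [-210.3    1.   134.1] [-210.8  -13.6  134.6] [ 83 133 178]
429 [-212.5    1.   135.2] [-212.1  -13.6  134.8] [ 83 135 179]
430 [-213.7    1.   135.3] [-213.3  -13.6  134.9] [ 84 136 178]
431 [-214.3    1.   134.7] [-214.1  -13.6  134.5] [ 82 136 177]
dot 1616 [315.5161 375.7902] [ 4  3 48 43] [ -4.9613   0.2478 -63.8   ]
line 518 [315.5 331. ] [ 9  0 14 37] [ 10.7587   0.2335 -63.8   ]
```

Knob in tool frame: centre about (−2.0, +0.25), mouth at z≈−19.8, no yaw error. Next stop is an intermediate pose 60 mm short of the shaft along tool x, where the camera still sees the shaft.

Call:
arm_command(targets="86 -187 0 0 0 2 0; 171 -374 0 0 0 5.2 0; 171 -374 0 0 0 5.2 0; 171 -374 0 0 0 5.2 0; 171 -374 0 0 0 5.2 0; 171 -374 0 0 0 5.2 0; 171 -374 0 0 0 5.2 0; 171 -374 0 0 0 5.2 0; 171 -374 0 0 0 5.2 0; 171 -374 0 0 0 5.2 0")

```text
time: 8.7
tool_pos: [0.5207, 0.1202, 0.1267]
tcp_rot: [3.127, 0.302, -0.006]
wrist_force: [0.8, -0.6, -0.8]
width: 0.294
```

Run:
```python
from workcell import bot
from h import *
st=bot.read_state(); print(st['time'],st['tool_pos'],st['joint_vel'],st['q'],plan(st,[.527,.1152,.125],11))
```

```text
8.7 [0.5207 0.1202 0.1267] [ 0.7738  0.282  -0.2949 -0.0162  0.0124  0.7658] [0.18   0.0624 1.9818 0.0003 1.1012 1.5579] (array([5.2291, 6.1089, 1.6997]), array([-0.0199,  0.2169,  0.0445]))
```

Call:
arm_command(targets="0 0 0 0 0 0 0; 0 0 0 0 0 0 0; 0 0 0 0 0 0 0; 0 0 0 0 0 0 0")

```text
time: 9.03
tool_pos: [0.5215, 0.1167, 0.1277]
tcp_rot: [3.127, 0.3, -0.004]
wrist_force: [0.3, -0.7, -1.2]
width: 0.295
```

```bash
python3 g.py w11; python3 k.py w11 -63.2 | head -2
```

```text
9.0333 [0.5215 0.1167 0.1277] [ 0.2763 -0.6749 -1.2141] 10.95358739838037 [-0.0026 -0.0009 -1.    ]
top 9869 z -63.846170390568616 x [-22.3919 -21.0909  19.5544  20.44  ] y [-12.49   -12.1872  12.6878  13.1739]
nose x 20.644708128064327 z range -57.19490973681213 -21.23833788569676 1421
```

View pics/w11.png

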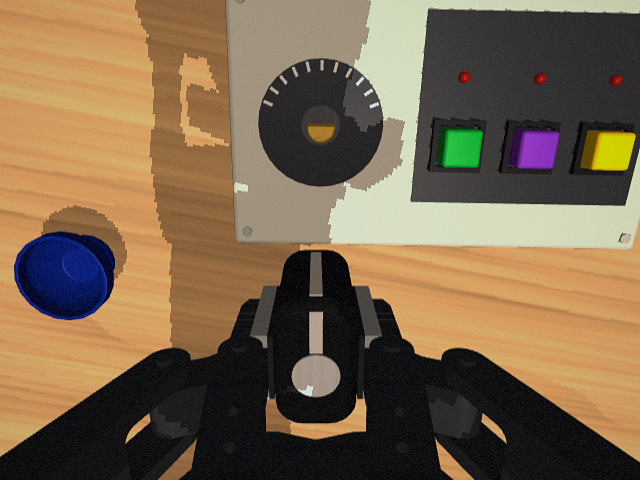

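The shaft is visible nearly from above at (321,131), with its flat facing image-up. Measuring it precisely in the tool frame.

Run:
```python
from workcell import bot
from h import *
import pickle
n='w11';st=pickle.load(open(f'pics/{n}.pkl','rb'));im=cv2.imread(f'pics/{n}.png');D=np.load(f'pics/{n}.npy');c=cam(bot,'wrist',st)
M=R.from_rotvec(st['tcp_rot']).as_matrix()
h=cv2.cvtColor(im,cv2.COLOR_BGR2HSV)
m=np.zeros(im.shape[:2],bool);r=(slice(100,165),slice(290,350));m[r]=(h[r][...,0]>8)&(h[r][...,0]<30)&(h[r][...,1]>120)&(h[r][...,2]>90)
b=blobs(m,20);print(b)
print('zdepth',dep(c,*b[0][1],D[int(b[0][1][1]),int(b[0][1][0])]))
ys,xs=np.nonzero(m);P=np.array([plane(c,u,v,.092) for u,v in zip(xs,ys)]);Q=(P-st['tool_pos'])@M*1e3
print('centroid tool',Q.mean(0),'ext x',Q[:,0].min(),Q[:,0].max(),'y',Q[:,1].min(),Q[:,1].max())
w,V=np.linalg.eigh(np.cov(Q[:,:2].T));print(np.sqrt(w),'minor axis tool deg',np.degrees(np.arctan2(V[1,0],V[0,0])))
cn=max(cv2.findContours(m.astype(np.uint8),cv2.RETR_EXTERNAL,cv2.CHAIN_APPROX_NONE)[0],key=cv2.contourArea);
# dial
d=(im.max(2)<70).astype(np.uint8);d[:50]=0;d[195:]=0;d[:,:250]=0;d[:,395:]=0
cn=max(cv2.findContours(d,cv2.RETR_EXTERNAL,cv2.CHAIN_APPROX_NONE)[0],key=cv2.contourArea);hl=cv2.convexHull(cn);e=cv2.fitEllipse(hl);print(e,'dial tool',M.T@(plane(c,*e[0],.066)-st['tool_pos'])*1e3)
print(im[118:146,305:338].max(2))
```

```text
[(np.int32(369), array([320.6965, 132.4824]), array([307, 125,  28,  18], dtype=int32))]
zdepth [0.5817 0.1255 0.0924]
centroid tool [60.8787  2.7537 35.5689] ext x 56.24877416176769 64.88332197416665 y -3.9139994157032274 9.304424059182821
[2.1181 3.4963] minor axis tool deg -179.92844927741515
((320.2102966308594, 122.01109313964844), (124.1797103881836, 127.2721176147461), 2.2618331909179688) dial tool [64.4397  2.8435 61.5593]
[[ 58  59  60  61  59  62  56  61  58  61  60  60  56  59  62  60  61  56
   60  61  61  62  61  61  64  55  62  56  62  65  65  66  62]
 [ 60  64  58  58  59  67  58  57  61  60  59  62  56  63  58  57  62  58
   61  61  65  64  60  60  58  60  55  60  55  61  64  66  62]
 [ 66  61  56  59  65  61  61  65  59  61  58  58  57  57  59  57  58  57
   56  65  57  59  60  59  60  63  57  62  61  65  63  63  61]
 [ 57  61  59  59  59  60  59  56  62  60  58  59  59  54  56  62  58  61
   60  64  63  66  62  57  59  61  57  59  60  66  66  61  60]
 [ 62  56  60  59  57  60  64  55  60  54  57  59  59  56  57  52  56  59
   61  58  64  57  62  60  57  54  57  56  
[... 2471 characters left out ...]
1  40  35  42]
 [ 37  44  37  39  50  63  56  58  58  70  78  97 130 136 132 135 129 127
  127 114  93  77  71  63  62  62  58  45  43  40  46  39  40]
 [ 41  35  39  40  40  47  50  57  55  56  58  61  78  82  90  89  91  84
   82  81  68  63  60  61  52  51  46  43  40  43  39  37  42]
 [ 40  39  43  38  44  38  43  44  50  58  57  54  51  58  63  63  64  63
   61  63  61  61  55  40  30  41  44  35  41  37  32  43  40]
 [ 39  41  38  43  40  41  42  40  40  45  45  49  53  53  56  50  57  56
   55  52  50  44  40  39  44  43  41  41  38  43  35  45  42]
 [ 37  39  38  37  40  43  34  40  41  34  46  43  40  38  45  44  45  39
   45  40  33  40  41  35  38  42  38  45  38  33  33  35  39]]
```

Call:
arm_command(targets="30 1 0 0 0 0.7 0; 65 2.5 0 0 0 0.7 0; 65 2.5 20 0 0 0.7 0; 65 2.5 40 0 0 0.7 0; 65 2.5 45 0 0 0.7 0; 65 2.5 45 0 0 0.7 0; 65 2.5 45 0 0 0.7 0; 65 2.5 45 0 0 0.7 0")

```text
time: 9.75
tool_pos: [0.5876, 0.1274, 0.0854]
tcp_rot: [-3.129, -0.281, -0.003]
wrist_force: [-0.3, 0.0, -0.6]
width: 0.297
```

```bash
cat > a.py <<'E'
from workcell import bot
from h import *
st=bot.read_state();M=R.from_rotvec(st['tcp_rot']).as_matrix()
K=st['tool_pos']+M@np.array([-.002,.00025,-.0198])
print(st['time'],'tcp',st['tool_pos'],'F',st['wrist_force'],'T',st['torque'],'w',st['width'],'yaw',np.degrees(np.arctan2(M[1,0],M[0,0])),'z',M[:,2])
print('mouth',K,'err tool mm',M.T@(np.array([.5839,.1260,.092])-K)*1e3, 'vmax',abs(st['joint_vel']).max())
E
python3 a.py
```

```text
9.75 tcp [0.5876 0.1274 0.0854] F [-0.2732  0.0376 -0.6263] T [-0.0225 -0.0086 -0.0227] w 0.2971637378996227 yaw 10.258055441710107 z [ 0.0017  0.0002 -1.    ]
mouth [0.5856 0.1268 0.1052] err tool mm [-1.8301  0.4736 13.1682] vmax 0.010109807268333312
```

Call:
arm_command(targets="-1.8 0.5 4 0 0 0 0; -1.8 0.5 8 0 0 0 0; -1.8 0.5 11 0 0 0 0; -1.8 0.5 11 0 0 0 0; -1.8 0.5 11 0 0 0 0")

```text
time: 10.17
tool_pos: [0.5849, 0.1271, 0.0729]
tcp_rot: [3.129, 0.283, -0.001]
wrist_force: [0.2, 0.2, -0.4]
width: 0.295
```

```bash
python3 a.py
```

```text
10.1667 tcp [0.5849 0.1271 0.0729] F [ 0.174   0.2282 -0.4224] T [-0.0379 -0.052   0.0254] w 0.29458282873709246 yaw 10.320507922653029 z [-0.0004 -0.0001 -1.    ]
mouth [0.583  0.1265 0.0927] err tool mm [0.7603 0.6657 0.7486] vmax 0.006347972768892794
```

Call:
arm_command(targets="0.7 0.7 0 0 0 0 0; 0.7 0.7 1.5 0 0 0 0; 0.7 0.7 3 0 0 0 0; 0.7 0.7 3 0 0 0 0")

```text
time: 10.5
tool_pos: [0.5858, 0.1265, 0.0698]
tcp_rot: [3.129, 0.282, -0.001]
wrist_force: [0.6, 0.3, -0.5]
width: 0.289
```

```bash
python3 a.py
```

```text
10.5 tcp [0.5858 0.1265 0.0698] F [ 0.56    0.3426 -0.5091] T [-0.0064 -0.02   -0.0054] w 0.28852587190111556 yaw 10.306779234030012 z [-0.0005 -0.0001 -1.    ]
mouth [0.5839 0.1259 0.0896] err tool mm [ 0.0081 -0.1365 -2.4283] vmax 0.006797094967937541
```

The mouth is 2.4 mm past the tip with no contact force, so it has entered. Continuing down.

Call:
arm_command(targets="0 0 2 0 0 0 0; 0 0 4 0 0 0 0; 0 0 6 0 0 0 0; 0 0 6 0 0 0 0")

```text
time: 10.83
tool_pos: [0.5856, 0.1264, 0.0635]
tcp_rot: [3.129, 0.282, -0.002]
wrist_force: [0.8, -0.1, -0.4]
width: 0.294
```

```bash
python3 a.py
```

```text
10.8333 tcp [0.5856 0.1264 0.0635] F [ 0.7516 -0.0637 -0.4053] T [-0.0841 -0.0229  0.0302] w 0.29395176476625895 yaw 10.306726961892624 z [-0.0011 -0.0002 -1.    ]
mouth [0.5837 0.1258 0.0833] err tool mm [ 0.2689 -0.1577 -8.7446] vmax 0.006049114948677235
```

Call:
arm_command(targets="0 0 3 0 0 0 0; 0 0 6 0 0 0 0; 0 0 8.5 0 0 0 0; 0 0 11.5 0 0 0 0; 0 0 11.5 0 0 0 0")

```text
time: 11.25
tool_pos: [0.5861, 0.1265, 0.0527]
tcp_rot: [3.129, 0.282, -0.0]
wrist_force: [-2.8, -0.9, 4.5]
width: 0.293
```

```bash
python3 a.py
```

```text
11.25 tcp [0.5861 0.1265 0.0527] F [-2.8328 -0.8861  4.5307] T [-0.051   0.3917 -0.0411] w 0.2926200034069191 yaw 10.308355877644638 z [-0.0001 -0.     -1.    ]
mouth [0.5841 0.1259 0.0725] err tool mm [ -0.2182  -0.132  -19.5433] vmax 0.018880538685957824
```

Seated: the spring responds with 4.5 N at 1.5 mm of travel. Pressing to the stop.

Call:
arm_command(targets="0 0 2 0 0 0 0; 0 0 4 0 0 0 0; 0 0 6 0 0 0 0; 0 0 6 0 0 0 0; 0 0 6 0 0 0 0; 0 0 6 0 0 0 0")

```text
time: 11.75
tool_pos: [0.5863, 0.1266, 0.0495]
tcp_rot: [3.129, 0.282, 0.001]
wrist_force: [-6.9, -1.5, 16.4]
width: 0.296
```

```bash
python3 a.py; python3 g.py w12; python3 k.py w12 -63.2|head -2
```

```text
11.75 tcp [0.5863 0.1266 0.0495] F [-6.8543 -1.4867 16.3577] T [-0.2555  1.2416 -0.0122] w 0.29574705389748046 yaw 10.309503853325584 z [ 0.0004  0.     -1.    ]
mouth [0.5844 0.126  0.0693] err tool mm [ -0.4835  -0.1339 -22.7476] vmax 0.001970283626341912
11.75 [0.5863 0.1266 0.0495] [-6.8543 -1.4867 16.3577] 10.309503853325584 [ 0.0004  0.     -1.    ]
top 9864 z -63.83643102723559 x [-22.2007 -21.0722  19.5502  20.4442] y [-12.4825 -12.1697  12.6846  13.2294]
nose x 20.595601059444625 z range -57.19797939916232 -21.209637392892056 1412
```

View pics/w12.png

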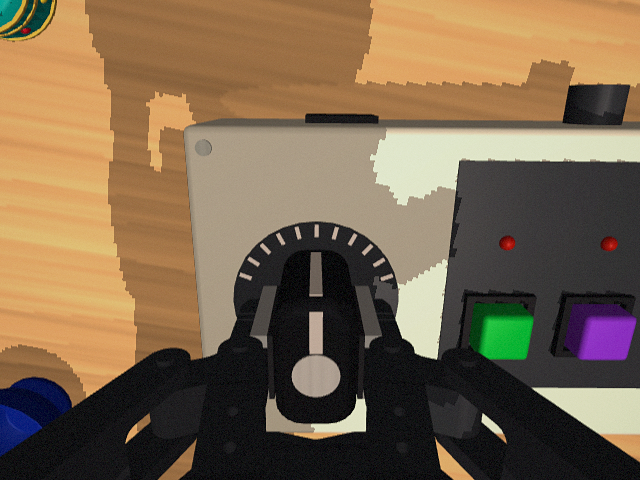

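The mouth is at 0.0693 m (0.069 expected at the stop), with 16 N and no slip in the grip. I'll press a touch more to confirm a hard stop, then check the scene view.

Call:
arm_command(targets="0 0 1.5 0 0 0 0; 0 0 1.5 0 0 0 0; 0 0 1.5 0 0 0 0; 0 0 1.5 0 0 0 0")

```text
time: 12.13
tool_pos: [0.5865, 0.1266, 0.0493]
tcp_rot: [3.129, 0.282, 0.001]
wrist_force: [-10.1, -2.4, 21.9]
width: 0.3
```

```bash
python3 a.py; python3 g.py w13; python3 k.py w13 -63.2|head -2
python3 - <<'E'
from workcell import bot
import cv2
p,d=bot.read_camera('scene');cv2.imwrite('pics/s2.png',p)
E
```

```text
12.1333 tcp [0.5865 0.1266 0.0493] F [-10.0958  -2.413   21.9044] T [-0.3366  1.7751 -0.0212] w 0.2998900105559107 yaw 10.314872172665225 z [ 0.0007  0.     -1.    ]
mouth [0.5846 0.126  0.0691] err tool mm [ -0.6501  -0.134  -22.8703] vmax 0.002200981324970386
12.1333 [0.5865 0.1266 0.0493] [-10.0958  -2.413   21.9044] 10.314872172665225 [ 0.0007  0.     -1.    ]
top 9893 z -63.85523853656698 x [-22.6583 -21.1982  19.6194  20.4164] y [-12.4934 -12.2096  12.6706  13.1141]
nose x 20.57138474426901 z range -57.181979803862 -21.23687704340982 1395
```

View pics/s2.png

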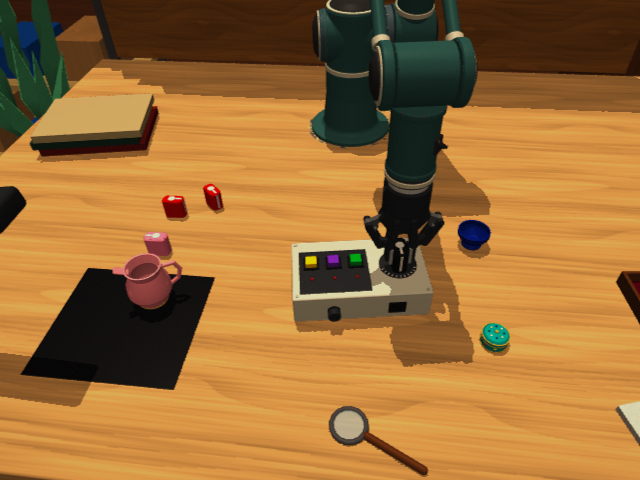

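The stop is hard: 5.5 N more moved it only 0.2 mm. The salt cellar, jug and pill box sit where they did at the start. Handing in.

```bash
python3 -c "
from workcell import bot
print(bot.finish_job())"
```

```text
the job is handed in; nothing more can be done
None
```

The job is handed in at about 12 s of the 54 s. The arm is still gripping the black knob and pressing it down. I saw no lamp light in the last pictures, so I can't confirm from them that it is lit.

- **Keys:** I pressed and released green first (20 N), then violet (28 N). Both stopped at the same depth, looked sunk in the pictures, and were up again afterwards. I never touched yellow.
- **Knob:** I turned it to about 10.3°; the shaft's flat measured about 10–11°. It slid on with no contact force, and the shaft's spring took over where expected.
- **Last check:** The knob's mouth was 3.1 mm above the panel (3 mm expected at the stop), with 22 N pressing. An extra 5.5 N moved it only 0.2 mm, and the knob had not slipped in the grip.
- **Other objects:** In the last scene picture the salt cellar, jug and pill box were where they started.

**Disagreements:**
- The real fingertips sit about 29–35 mm behind the stated TCP. Both cameras and the key contact showed this, so I worked from measured contact and the camera.
- The knob's length measured about 1.5 mm short in depth, so I took a middle value for its centre, and it fitted.
- A sideways force of about 10 N remained at the end.

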